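Check the second leg of a bent bracket in the bench length gauge

TASK

The blue bracket in the bench gauge has just had its short leg checked: turn it a quarter turn so that its short leg sits flat against the steel end stop and its long leg lies along the low side stop, pointing at the gauge arm, and let go of it. Then squeeze the red lock button on the arm's black grip to free the arm, draw the arm out until its pointer stands at the red mark on the rule, and finish while still holding it there (a spring pulls it back if you let go), with the indicator's plunger bearing on the end of the long leg. Leave the parts bin, the label roll and the spanner alone.

Things in the scene. Friction and masses are not known exactly. Their poses are not given: they have to be found in the camera images.
- gauge: Bench gauge, fixed. Dark base plate 160 x 455 x 15 mm: in this frame x -65 to +95, y -265 to +190 mm, top at z = 15. Origin: underside of the plate, below the arm's sliding line. +y = the way the arm extends, towards the end stop; +x across, roughly away from the robot. Grey sleeve of the arm: 34 mm square, y -250 to -115, top z = 54 mm; black spring reel on it, y -241 to -203, up to z = 91 mm.
- end_stop (a point): Steel end stop, a block across the arm's path. Point: on its working face, which looks to the gauge's -y, at mid-arm-line (gauge x = 0, y = 150 mm), on the plate top (z = 15). Face from x = -55 to +8 mm, up to z = 50 mm (gauge frame). Axes as the gauge's.
- side_stop (a point): Low steel bar that guides the leg's side. Point: middle of its working face, which looks to the gauge's -x, at gauge x = 4, y = 95, z = 15 mm. Bar: x 4 to 14, y 70 to 120, top z = 25 mm (gauge frame); so a 30 mm gap to the end stop. Axes as the gauge's.
- bracket: Workpiece: blue steel bracket, an L seen from above, standing on edge, 45 mm high, legs 8 mm thick, 80 and 50 mm long over the bend's outside, 0.27 to 0.43 kg. Origin: underside, outer corner of the bend. Long leg along its +x (y 0 to -8), short leg along its -y (x 0 to 8). Starts with long leg about along the gauge's +x, bend 5 to 14 mm off the end stop, short leg towards the arm.
- bracket_heel (a point): Outer corner of the bracket's bend, on its underside (the bracket's origin, same axes). Bracket turned and seated: this point at gauge x = 4, y = 150, z = 15 mm and the bracket's x along the gauge's -y: a quarter turn clockwise, seen from above, from the start.
- gauge_grip: Black upright grip on the telescoping arm, travels with it. Axes as the gauge's; origin at the gauge's origin when home, moves along +y with the arm. In this frame the block is x -13 to 13, y -105 to -81, z 48 to 98 mm; arm below it 22 mm wide. Red lock button on its +x face, face at x = 20 mm out, 14 pressed: 33 mm wide across x, 27 squeezed. Drawing it takes 3 to 8 N along y.
- button_face (a point): Middle of the face of the red lock button (18 mm along y, 28 mm high) on the grip: x = 20 (out), y = -93, z = 79 mm in the grip's frame.
- lock_button (a joint): Travel of the red lock button, m: 0 out, 0.006 fully in (towards the gauge's -x; 4 to 8 N, springs back). At home the arm is latched; from about 0.0045 the latch is clear and the arm can be drawn. Keep it squeezed for the first 15 mm; after that it has no effect.
- gauge_arm (a joint): Extension of the telescoping arm, m: 0 home (latched), limit 0.104. Pointer at the red mark: 0.070; at the yellow mark: 0.100. A return spring of 3 to 4 N draws it home whenever it is free.
- pointer_tip (a point): On the thin black pointer that rides with the arm over the white rule, 47 mm above the table; at gauge x = -34, y = -68 mm when home.
- red_mark (a point): Middle of the red line across the white rule (for the long leg; the yellow line beyond is for the short leg). Rule: gauge x -48 to -26, y -80 to 44 mm, top z = 44 mm, ticks every 5 mm. The arm is at the red mark when the pointer has the same gauge y as this point (y = 2 mm).
- plunger: Sprung plunger of the dial indicator on the arm's front; in its frame (gauge's axes, at the gauge's origin when home) the flat brass tip, 12 mm across, ends at y = 5, z = 37 mm. Goes in up to 10 mm against 1.8 to 3.3 N; by 5 mm with the long leg seated and the arm at the red mark. Indicator case on the arm: 44 mm across, y -62 to -18, up to z = 60 mm.
- parts_bin: Bystander: blue plastic bin 100 x 150 x 60 mm of small turned parts on the table, origin under its centre.
- label_roll: Bystander: roll of white labels lying flat on the table, 90 mm across, 50 mm high, origin under its centre.
- spanner: Bystander: steel spanner about 160 mm long lying on the table along its own x.
Not all that is in view belongs to the job. There is more than one size of the bracket; the job needs the middle-sized.

How it is judged (in metres and radians):
On the way, in this order (a step that is already met when the one before it is completed fails the run):
1. the bracket stands turned with its short leg on the end stop and its long leg along the side stop, let go (y of bracket in the frame of gauge between 0.145 and 0.152 m and x of bracket in the frame of gauge between -0.002 and 0.006 m and angle between the x axis of bracket and the y axis of gauge, either way round below 0.08 rad and angle between bracket's own z axis and vertical below 0.05 rad and z of bracket in the frame of gauge below 0.018 m and contact force between the fingers and bracket below 0.1 N), for 0.2 s.
2. the lock button is squeezed in with the arm still home (value of joint lock_button above 0.004 m and value of joint gauge_arm below 0.006 m), for 0.05 s.
At the end, for the whole second after the job is handed in: Fingers hold the arm by its grip (over 2 N), pointer within 3 mm of the red mark, plunger bearing on the bracket (over 0.8 N); bracket flat on the plate, short leg within 3 mm of the end stop, long leg within 5 mm of the side stop, square to 3.4 degrees (value of joint gauge_arm between 0.067 and 0.073 m and contact force between the fingers and gauge_grip above 2 N and contact force between plunger and bracket above 0.8 N and y of bracket in the frame of gauge between 0.147 and 0.152 m and x of bracket in the frame of gauge between -0.001 and 0.006 m and angle between the x axis of bracket and the y axis of gauge, either way round below 0.06 rad and angle between bracket's own z axis and vertical below 0.05 rad and z of bracket in the frame of gauge below 0.018 m); the arm keeps its last pose, push and grip.
It fails at once if the parts bin is disturbed (distance of parts_bin from where it was at the start of the episode above 0.015 m).
It fails at once if the label roll is disturbed (distance of label_roll from where it was at the start of the episode above 0.015 m).
It fails at once if the spanner is disturbed (distance of spanner from where it was at the start of the episode above 0.015 m).
It also fails if it takes over 51 s, if anything falls off the work surface, if the arm or the gripper's body presses on something with over 40 N, if the wrist force passes 120 N, or if a joint passes its speed limit or range.

ROBOT

A 6-joint arm with a two-finger parallel gripper is mounted at the origin on the work surface. World frame = base frame: x ahead of the robot, y to its left, z up, the work surface at z = 0. Lengths are in m, angles in degrees, forces in N, time in s.
With the tool pointing down it reaches from about 0.3 to 0.95 m from the base axis. Payload 3.1 kg.
Tool frame: the origin (TCP) lies at the very end of the fingers, on their centre line; the grasp point (between the pads) lies 19 mm behind it; x points along the fingers, y is the direction in which the jaws open and shut, and the axes are right-handed (so a half turn about x gives the same grasp; the last joint's range is limited). The gripper opens to 85 mm and grips with 20 to 120 N. Pads are 22 mm wide; open, the fingers measure 114 mm over their backs; the gripper's body (76 mm by 85 mm) begins 54 mm behind the grasp point. The pads swing forward as they close: fully open they stand 13 mm farther back than shut.
Start: joints at [68.829, 17.653, 93.61, -0, 68.738, -3.994], TCP at [0.185, 0.597, 0.231] pointing down, gripper open.
Joint ranges: [-175.34, 175.34], [-45.06, 112.39], [2.9, 150.54], [-68.45, 248.45], [3.09, 151.38], [-168.51, 168.51]. Speed limits (degrees/s): [159.86, 159.86, 180, 180, 180, 180].

INTERFACE

Orientations are given as [roll, pitch, yaw] about the fixed x, y, z axes, in that order (R = Rz(yaw) Ry(pitch) Rx(roll)).
In Python, from station import status, read_camera, camera_model, bot, finder gives the robot as it stands. The module is installed in compiled form; this text tells all that it offers.
- The arm moves only by the tool move_arm, never from a script. Its argument "rows" is a list of rows, each a list of 7 numbers: the opening in per cent of the stroke, from 0 (shut) to 100 (fully open), then the shift along the tool's x, y, z in mm, then the turn, a rotation vector about the tool's x, y, z in degrees. In form: [[jaw, dx, dy, dz, rx, ry, rz], ...]. A call has 1 to 20 rows; each row is the pose to reach, as a shift and turn from the pose commanded when the call began, along the tool's axes at that moment; what a row does not reach only later rows make up. A row lasts 1/12 s, in which the tool goes at most 41.7 mm and 7.16 degrees, less where a joint would pass 70% of its speed; a pose out of reach is approached as far as the arm can. A call with a gripper value outside its range is refused whole. The fingers move at their own pace and stop on an object; "force" is the grip in N (left out, the last holds). Time passes only in rows, so rows that repeat a pose let the fingers close. It gives the time, the measured TCP pose, the force and the opening at its end, in the units of the state.
- status.state(): the state, without advancing time (a new reading comes with each control period).
- read_camera(name): name is "scene" or "top"; returns (picture, depth): 384x512x3 uint8, red, green, blue; 384x512 float32, m along the optical axis (not along the pixel's ray), 0 where there is no reading.
- camera_model(name): a dict with "fx", "fy", "cx", "cy" (pixels), "xyz" and "rotation" of the camera in the world. Camera axes: x right, y down, z forward; pixel columns grow to the right and rows downward; lengths in m; the calibration is good to about 2 mm. A picture is of the moment at which its call begins. camera_model takes no time and is no camera call.
- bot.job_done(): hands the job in, once; it reports no verdict.
Trained networks look in the newest picture that a camera, given by its name, has taken for a name from the list of things; names that differ only in an ending like _2 or _b are one class to them, and where a whole thing is asked for, a point or a joint stands for the part that bears it (a point fixed in the world has none). Each returns a list of dicts, best first, with "conf" (0 to 1); they miss things now and then, are a little off and sometimes report something else, mostly with a low value. They report only what shows in the picture. A call takes as long as a camera call. They do not tell look-alikes from the thing itself.
- finder.trace(camera, thing): "pixels" (384x512 bool, what is visible of it) and "bbox" ([left, top, right, bottom] in pixels, round what is visible of it).
- finder.pinpoint(camera, thing): "point" ([column, row] in pixels: a listed point, or the origin of a listed thing).
The state is a dict: "t": time; "joint_pos": joint angles; "joint_velocities": joint speeds; "effort": joint torques, N m; "position": TCP position; "eef_rot": TCP orientation; "force": force on the tool from outside, world axes, zero at the start; "torque": the same for the moment, N m; "width": finger opening in m.
Only numpy, scipy, OpenCV 4.12 (cv2) and the standard library are available. Lean on these libraries where they do the work, as an engineer would, in place of code of your own. Each camera call takes 0.05 s, during which the arm holds its last target.

## Working session

There is one attempt and no reset: what is moved stays moved. The work goes in short steps, Python scripts to look and compute and a tool call to move; the robot and the scene stay as the last step left them, time stands still between calls to the robot, and variables do not carry over. Pictures are saved under pics/ and viewed, and the job is handed in when it is done.

Besides the shell and the picture viewer there is one more tool, called in YAML: its name, and indented under it one key for each argument. move_arm: Moves the arm, as the interface text tells. Its arguments: {"type":"object","properties":{"rows":{"type":"array"},"force":{"type":"number"}},"required":["rows"]}

```bash
mkdir -p pics; cat > h.py <<'E'
import numpy as np, cv2
from station import status, read_camera, camera_model, bot, finder
def pt(cam,px,d):
    m=camera_model(cam);u,v=px
    p=np.array([(u-m['cx'])/m['fx']*d,(v-m['cy'])/m['fy']*d,d])
    return np.array(m['rotation'])@p+np.array(m['xyz'])
def ptz(cam,px,z):
    m=camera_model(cam);u,v=px
    r=np.array(m['rotation'])@np.array([(u-m['cx'])/m['fx'],(v-m['cy'])/m['fy'],1])
    o=np.array(m['xyz']);return o+r*(z-o[2])/r[2]
def proj(cam,P):
    m=camera_model(cam);p=np.array(m['rotation']).T@(np.array(P)-np.array(m['xyz']))
    return np.array([m['fx']*p[0]/p[2]+m['cx'],m['fy']*p[1]/p[2]+m['cy']])
def save(n,im,s=1): cv2.imwrite('pics/'+n+'.png',cv2.resize(im[:,:,::-1],None,fx=s,fy=s,interpolation=cv2.INTER_CUBIC))
E
python3 - <<'E'
from h import *
np.set_printoptions(precision=4,suppress=True)
for c in('scene','top'):
    im,d=read_camera(c);save(c+'0',im,1.5);np.save(c+'d.npy',d);np.save(c+'i.npy',im)
    m=camera_model(c);print(m)
print(status.state())
for c in('top','scene'):
  for t in('bracket','bracket_heel','end_stop','side_stop','button_face','red_mark','pointer_tip','gauge','gauge_grip','plunger'):
    r=finder.pinpoint(c,t);print(c,t,[(np.round(x['point'],1).tolist(),round(x['conf'],2)) for x in r[:4]])
E
```

```text
{'fx': 427.95149392830814, 'fy': 427.95149392830814, 'cx': 257.71576010231126, 'cy': 189.71704521182758, 'xyz': array([ 1.3032, -0.3128,  0.9314]), 'rotation': array([-135.8052,    0.3752,   69.7685])}
{'fx': 464.5216245670236, 'fy': 464.5216245670236, 'cx': 258.011502883326, 'cy': 185.89380751231363, 'xyz': array([ 0.3069, -0.0124,  1.4073]), 'rotation': array([-171.4675,    0.2806,  -90.495 ])}
{'t': 0.1, 'joint_pos': array([68.8267, 17.7016, 93.6819,  0.0005, 68.74  , -3.9917]), 'joint_velocities': array([ 0.0074, -0.1241, -0.115 , -0.0683,  0.0304,  0.1042]), 'effort': array([ -0.0002, -41.6412, -27.7644,  -0.    ,   0.004 ,  -0.    ]), 'position': array([0.1844, 0.5964, 0.2301]), 'eef_rot': array([ -94.2111,   89.8765, -111.3929]), 'force': array([1.2954, 0.3903, 0.591 ]), 'torque': array([-0.0129, -0.023 ,  0.0586]), 'width': 0.08541857499761984}
top bracket [([230.5, 236.1], 0.69), ([219.0, 174.0], 0.66), ([161.6, 168.1], 0.57), ([263.6, 173.5], 0.28)]
top bracket_heel [([228.8, 236.9], 0.85), ([217.4, 173.2], 0.74), ([161.6, 171.5], 0.55)]
top end_stop [([216.3, 168.0], 0.79)]
top side_stop [([231.8, 170.1], 0.77)]
top button_face []
top red_mark [([263.7, 171.5], 0.75), ([259.0, 168.2], 0.18)]
top pointer_tip [([283.6, 173.9], 0.74)]
top gauge [([259.7, 170.1], 0.76)]
top gauge_grip []
top plunger []
scene bracket [([307.4, 197.5], 0.88), ([272.3, 167.3], 0.85)]
scene bracket_heel [([363.7, 191.0], 0.74), ([306.9, 197.2], 0.67), ([272.8, 164.2], 0.6), ([242.5, 210.3], 0.47)]
scene end_stop [([313.0, 204.6], 0.71)]
scene side_stop [([299.9, 206.5], 0.8)]
scene button_face [([237.4, 217.9], 0.67)]
scene red_mark []
scene pointer_tip [([239.3, 210.9], 0.58)]
scene gauge [([267.9, 220.8], 0.88)]
scene gauge_grip [([262.0, 198.3], 0.23)]
scene plunger [([301.1, 205.8], 0.33)]
```

View pics/scene0.png

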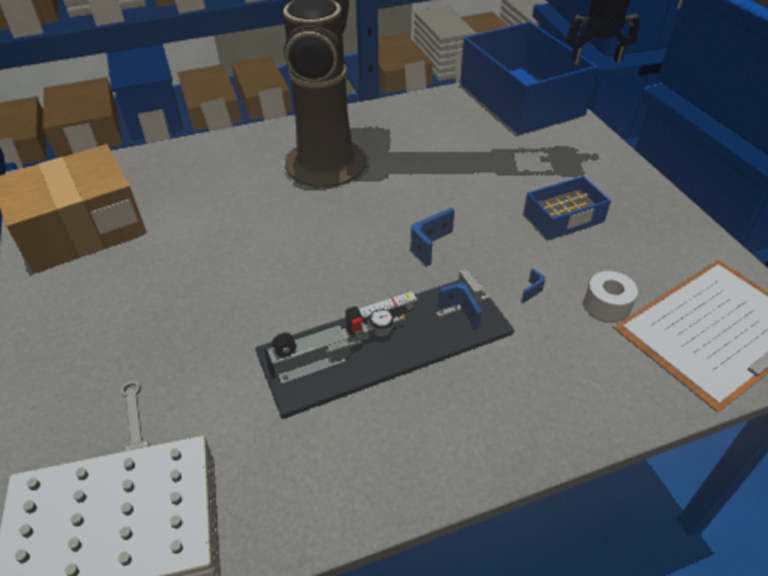

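View pics/top0.png

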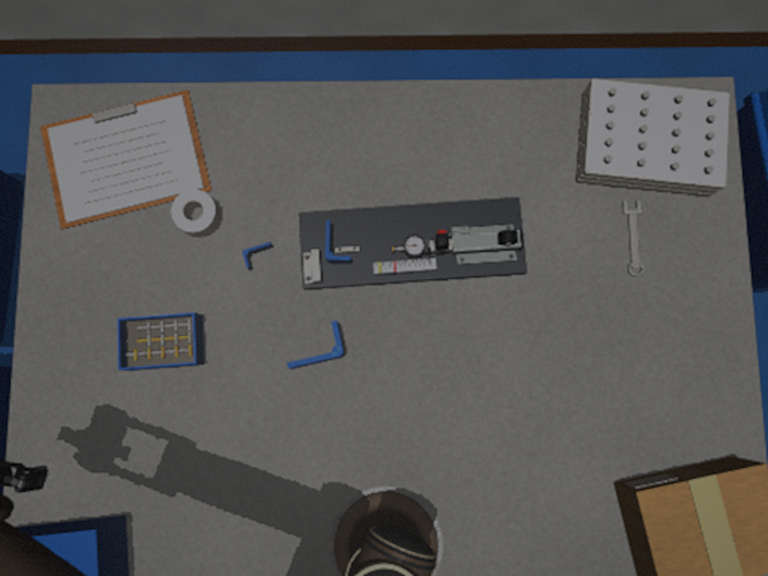

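```bash
sed -i '/^def pt(/i from scipy.spatial.transform import Rotation as Ro\n_cm=camera_model\ndef camera_model(c):\n    m=dict(_cm(c)); m["rotation"]=Ro.from_euler("xyz",m["rotation"],degrees=True).as_matrix(); return m' h.py
python3 - <<'E'
from h import *
im=np.load('topi.npy');save('top_crop',im[130:270,150:330],4.2)
im=np.load('scenei.npy');save('scene_crop',im[120:270,200:400],4)
E
```

```text
(no output)
```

View pics/top_crop.png

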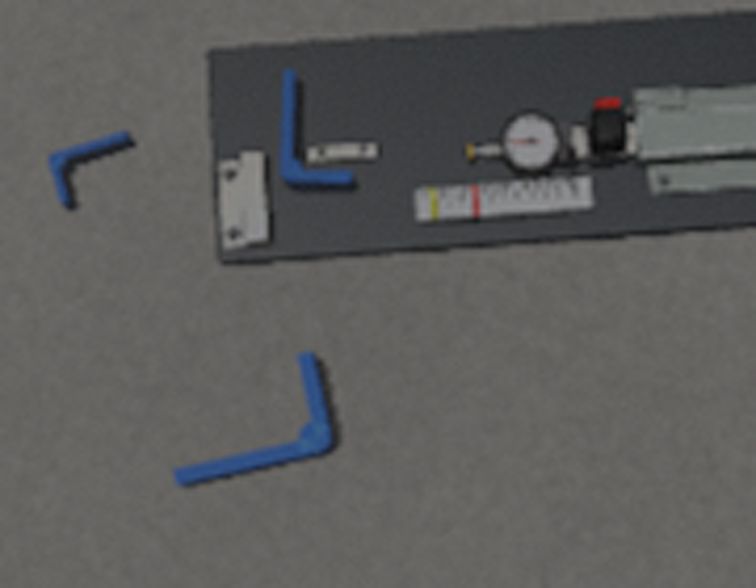

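View pics/scene_crop.png

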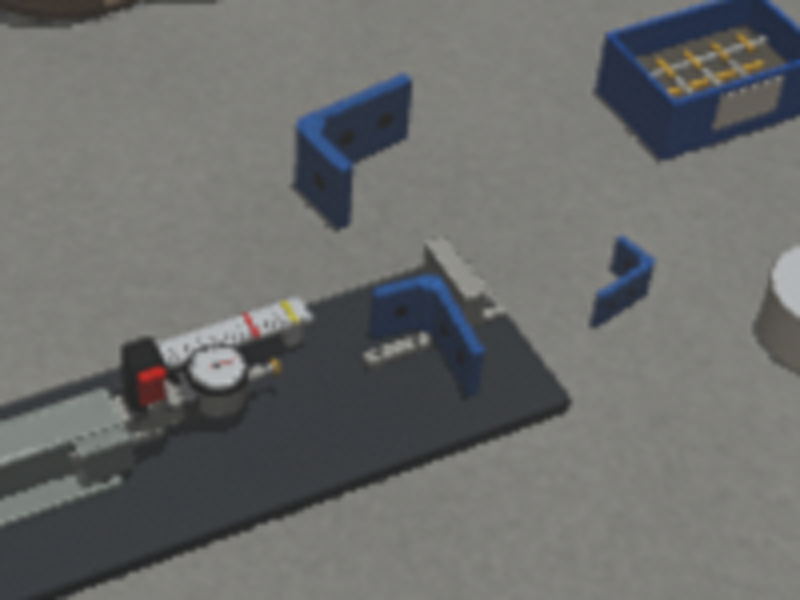

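```bash
python3 - <<'E'
from h import *
np.set_printoptions(precision=4,suppress=True)
# plate segmentation in both images: dark pixels at z~0.015
for c in('top','scene'):
    im=np.load(c+'i.npy');d=np.load(c+'d.npy')
    m=camera_model(c)
    vv,uu=np.mgrid[:384,:512]
    P=np.stack([(uu-m['cx'])/m['fx']*d,(vv-m['cy'])/m['fy']*d,d],-1)@m['rotation'].T+m['xyz']
    np.save(c+'P.npy',P)
    t=P[...,2][(d>0)]
    tb=(d>0)&(np.abs(P[...,2])<.01)&(P[...,0]>.2)&(P[...,0]<.5)&(np.abs(P[...,1])<.4)
    print(c,'table z',np.median(P[...,2][tb]))
    dark=(im.max(2)<62)&(P[...,0]>.28)&(P[...,0]<.75)&(P[...,1]>-.4)&(P[...,1]<.3)&(d>0)
    n,l,s,ce=cv2.connectedComponentsWithStats(dark.astype(np.uint8));k=1+np.argmax(s[1:,4]);mm=l==k
    print(s[k], np.median(P[mm][:,2]))
    # contour -> project to z=.015
    cs,_=cv2.findContours(mm.astype(np.uint8),cv2.RETR_EXTERNAL,cv2.CHAIN_APPROX_NONE)
    cs=max(cs,key=cv2.contourArea)[:,0]
    W=np.array([ptz(c,p,.015)[:2] for p in cs])
    r=cv2.minAreaRect((W*1000).astype(np.float32));print(r);print(cv2.boxPoints(r))
    for nm in('bracket',):
        for x in finder.trace(c,nm): print(nm,x['bbox'],x['conf'],x['pixels'].sum())
for c,t,px in [('top','end',(216.3,168)),('top','side',(231.8,170.1)),('scene','end',(313,204.6)),('scene','side',(299.9,206.5))]:
    print(c,t,ptz(c,px,.015))
print(ptz('top',(263.7,171.5),.044),ptz('top',(283.6,173.9),.047))
for p in [(228.8,236.9),(217.4,173.2),(161.6,171.5)]: print(ptz('top',p,0.015))
E
```

```text
top table z 0.000560201179480857
[ 203  132  148   61 2235] 0.015940918277867366
((590.0460815429688, -59.76727294921875), (159.72219848632812, 448.7415771484375), 3.59212327003479)
[[ 496.2843  159.1591]
 [ 524.3994 -288.7008]
 [ 683.8079 -278.6937]
 [ 655.6927  169.1663]]
bracket [192.9, 214.0, 236.4, 246.3] 0.75 295
bracket [221.7, 147.0, 234.6, 174.1] 0.67 170
bracket [204.0, 129.7, 350.9, 193.8] 0.48 7383
bracket [162.1, 161.0, 177.1, 178.1] 0.46 124
scene table z -5.03017580978371e-05
[187 220 155  59 505] 0.008859312246137563
((674.770263671875, -56.89524841308594), (11.692777633666992, 448.057373046875), 3.453364372253418)
[[ 655.4399  166.3745]
 [ 682.4291 -280.8693]
 [ 694.1006 -280.165 ]
 [ 667.1114  167.0788]]
bracket [290.8, 191.1, 316.9, 215.3] 0.6 346
bracket [274.3, 138.5, 301.3, 174.9] 0.56 606
bracket [346.7, 182.0, 364.8, 197.7] 0.45 217
bracket [389.7, 182.0, 421.3, 217.8] 0.28 869
top end [0.5722 0.1194 0.015 ]
top side [0.5652 0.0721 0.015 ]
scene end [0.5774 0.1184 0.015 ]
scene side [0.5708 0.08   0.015 ]
[ 0.5547 -0.0248  0.044 ] [ 0.5463 -0.0838  0.047 ]
[0.3628 0.0811 0.015 ]
[0.556 0.116 0.015]
[0.5629 0.2861 0.015 ]
```

The three brackets in top pixels are: large at (229,237), small at (162,170), and one on the gauge plate at (217,173). The one on the plate is the middle-sized one, with its bend beside the end stop and its short leg towards the arm, so that is the target. Next I'll refine the gauge and bracket poses.

```bash
cat > fit.py <<'E'
from h import *
from scipy.optimize import least_squares
from scipy.ndimage import map_coordinates
def G(p,q):  # pose (x,y,yaw) , q gauge mm pts -> world m
    c,s=np.cos(p[2]),np.sin(p[2]);q=np.atleast_2d(q)/1000.
    return np.c_[p[0]+c*q[:,0]-s*q[:,1],p[1]+s*q[:,0]+c*q[:,1],q[:,2]]
def projs(c,P):
    m=camera_model(c);p=(P-m['xyz'])@m['rotation'];return np.c_[m['fx']*p[:,0]/p[:,2]+m['cx'],m['fy']*p[:,1]/p[:,2]+m['cy']]
def draw(c,im,s,off,polys,name):
    big=cv2.resize(im,None,fx=s,fy=s,interpolation=cv2.INTER_CUBIC)
    x0,y0,w,h=off
    for pts,col in polys:
        q=((projs(c,pts)+.5)*s-.5)
        cv2.polylines(big,[np.round(q*8).astype(np.int32)],True,col,1,cv2.LINE_AA,3)
    big=big[int(y0*s):int((y0+h)*s),int(x0*s):int((x0+w)*s)]
    cv2.imwrite('pics/'+name+'.png',big[:,:,::-1])
def rect(x0,x1,y0,y1,z): return np.array([[x0,y0,z],[x1,y0,z],[x1,y1,z],[x0,y1,z]],float)
E
python3 - <<'E'
from fit import *
np.set_printoptions(precision=4,suppress=True)
edges={'top':[((95,-265,15),(95,190,15)),((-65,190,15),(95,190,15)),((-65,-265,15),(95,-265,15)),((-65,-265,0),(-65,190,0))],
 'scene':[((95,-265,0),(95,190,0)),((-65,190,15),(95,190,15)),((-65,-100,15),(-65,190,15))]}
def res(p,c,it):
    im=np.load(c+'i.npy').astype(float).sum(2)/3
    out=[]
    for a,b in edges[c]:
        t=np.linspace(.06,.94,60)[:,None];q=np.array(a)*(1-t)+np.array(b)*t
        u=projs(c,G(p,q));
        ctr=projs(c,G(p,[[15,-37,15]]))[0]
        d=u[-1]-u[0];n=np.array([-d[1],d[0]])/np.hypot(*d)
        if n@(ctr-u[0])>0:n=-n  # outward
        s=np.arange(-it,it+.01,.25)
        prof=np.array([map_coordinates(im,[(u[:,1]+n[1]*k),(u[:,0]+n[0]*k)],order=1) for k in s]) 
        g=np.diff(prof,axis=0);k=g.argmax(0);
        w=np.clip(g,0,None)**2
        sc=(s[:-1]+.125)
        best=sc[k]
        ok=g.max(0)>3
        out.append((u,n,np.median(best[ok]),best,ok))
    return out
for c in('top','scene'):
    p=np.array([.5739,-.0233,np.radians(3.55)])
    for it in(5,3,2,2,2):
        r=res(p,c,it)
        T=[(u+n*np.where(ok&(abs(b-m)<1.2),b,np.nan)[:,None],n) for u,n,m,b,ok in r]
        def f(x):
            o=[]
            for (tg,n),(a,b) in zip(T,edges[c]):
                t=np.linspace(.06,.94,60)[:,None];q=np.array(a)*(1-t)+np.array(b)*t
                e=(projs(c,G(x,q))-tg)@n;o.append(e[np.isfinite(e)])
            return np.concatenate(o)
        s=least_squares(f,p,loss='soft_l1',x_scale=[.01,.01,.01]);p=s.x
    print(c,p[:2],np.degrees(p[2]),'rms',np.sqrt(np.mean(f(p)**2)),[round(x[2],2) for x in res(p,c,2)])
    polys=[(G(p,rect(-65,95,-265,190,15)),(255,255,0)),(G(p,rect(-55,8,150,175,50)),(0,255,0)),(G(p,rect(4,14,70,120,25)),(0,255,0)),
     (G(p,rect(-48,-26,-80,44,44)),(255,0,255)),(G(p,[[-48,2,44],[-26,2,44]]),(0,255,255)),(G(p,rect(-13,13,-105,-81,98)),(255,0,0)),(G(p,rect(-17,17,-250,-115,54)),(0,255,0)),(G(p,rect(-2,2,-1,5,37)),(255,0,0))]
    draw(c,np.load(c+'i.npy'),5,(200,125,160,75) if c=='top' else (200,170,150,105),polys,'ov_'+c)
E
```

```text
top [ 0.5745 -0.0206] 3.4485501990869842 rms 0.4157223393197798 [np.float64(-0.12), np.float64(-0.12), np.float64(-0.38), np.float64(-0.12)]
scene [ 0.5739 -0.0239] 3.4700792897613906 rms 0.46069748023549795 [np.float64(-0.12), np.float64(0.12), np.float64(-0.38)]
```

View pics/ov_top.png

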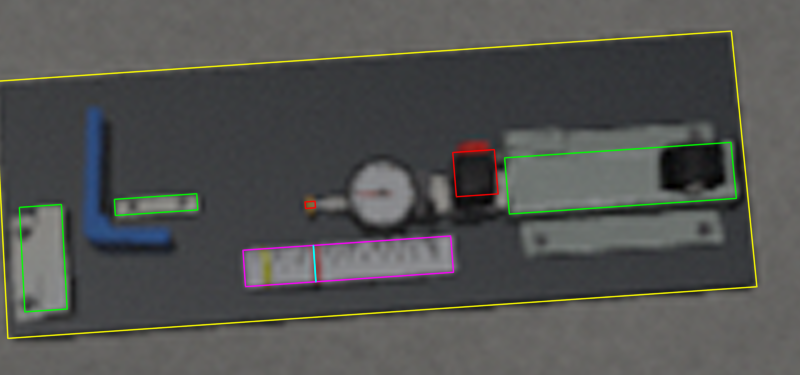

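View pics/ov_scene.png

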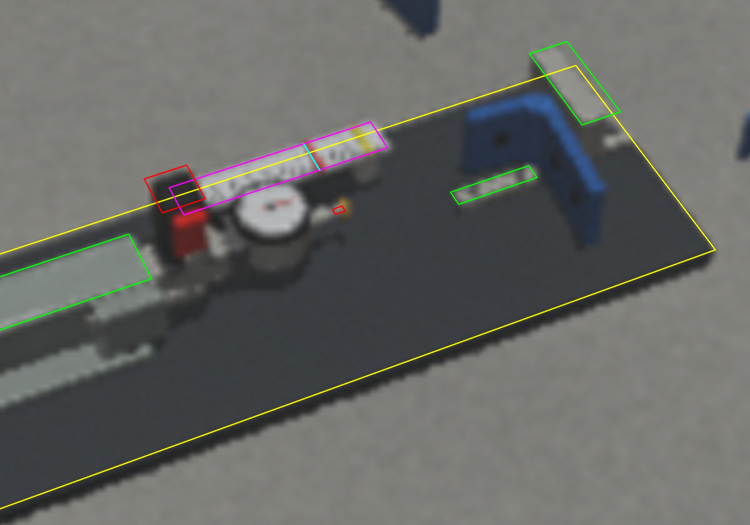

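```bash
cat > bfit.py <<'E'
from fit import *
from scipy.optimize import minimize
GP={'top':np.array([.5745,-.0206,np.radians(3.46)]),'scene':np.array([.5739,-.0239,np.radians(3.46)])}
L=np.array([[0,0],[80,0],[80,-8],[8,-8],[8,-50],[0,-50]],float)
def brk(b,z):  # b: x,y mm gauge, yaw deg in gauge
    a=np.radians(b[2]);R=np.array([[np.cos(a),-np.sin(a)],[np.sin(a),np.cos(a)]])
    return np.c_[L@R.T+np.array(b[:2]),np.full(6,z)]
def sil(c,b,box,S=8,zb=15):
    x0,y0,w,h=box;m=np.zeros((h*S,w*S),np.uint8)
    for z in np.linspace(zb,zb+45,10):
        q=(projs(c,G(GP[c],brk(b,z)))+.5-[x0,y0])*S-.5
        cv2.fillPoly(m,[np.round(q*16).astype(np.int32)],1,shift=4)
    return cv2.resize(m.astype(np.float32),(w,h),interpolation=cv2.INTER_AREA)
def bluew(im):
    f=im.astype(float);return np.clip((f[...,2]-f[...,0]-12)/45,0,1)
def fitb(c,im,box,b0,zb=15):
    x0,y0,w,h=box;B=bluew(im)[y0:y0+h,x0:x0+w]
    best=None
    for dx in(-4,4):
      for da in(-4,4):
        s=minimize(lambda b:((sil(c,b,box,zb=zb)-B)**2).sum(),np.array(b0)+[dx,-dx,da],method='Nelder-Mead',options=dict(initial_simplex=np.array(b0)+[dx,-dx,da]+np.array([[0,0,0],[5,0,0],[0,5,0],[0,0,5]]),xatol=.02,fatol=.01))
        if best is None or s.fun<best.fun:best=s
    return best.x,best.fun,B.sum()
E
python3 - <<'E'
from bfit import *
np.set_printoptions(precision=3,suppress=True)
from station import status
for c,box in(('top',(210,140,30,40)),('scene',(283,180,42,45))):
    im=np.load(c+'i.npy');b,f,n=fitb(c,im,box,(-8,140,0));print(c,b,f,n)
    draw(c,im,10,box,[(G(GP[c],brk(b,z)),(255,255,0)) for z in(15,60)],'bf_'+c)
    s=status.state()
R=Ro.from_euler('xyz',s['eef_rot'],degrees=True).as_matrix();print(R)
E
```

```text
Traceback (most recent call last):
  File "bfit.py", line 21, in fitb
    s=minimize(lambda b:((sil(c,b,box,zb=zb)-B)**2).sum(),np.array(b0)+[dx,-dx,da],method='Nelder-Mead',options=dict(initial_simplex=np.array(b0)+[dx,-dx,da]+np.array([[0,0,0],[5,0,0],[0,5,0],[0,0,5]]),xatol=.02,fatol=.01))
  File "bfit.py", line 21, in <lambda>
    s=minimize(lambda b:((sil(c,b,box,zb=zb)-B)**2).sum(),np.array(b0)+[dx,-dx,da],method='Nelder-Mead',options=dict(initial_simplex=np.array(b0)+[dx,-dx,da]+np.array([[0,0,0],[5,0,0],[0,5,0],[0,0,5]]),xatol=.02,fatol=.01))
                          ~~~^^^^^^^^^^^^^^^
  File "bfit.py", line 11, in sil
    q=(projs(c,G(GP[c],brk(b,z)))+.5-[x0,y0])*S-.5
       ~~~~~^^^^^^^^^^^^^^^^^^^^^
  File "fit.py", line 8, in projs
    m=camera_model(c);p=(P-m['xyz'])@m['rotation'];return np.c_[m['fx']*p[:,0]/p[:,2]+m['cx'],m['fy']*p[:,1]/p[:,2]+m['cy']]
  File "h.py", line 6, in camera_model
    m=dict(_cm(c)); m["rotation"]=Ro.from_euler("xyz",m["rotation"],degrees=True).as_matrix(); return m
           ~~~^^^
ValueError: time passes only in moves, steps and waits
```

```bash
python3 - <<'E'
s=open('h.py').read()
s=s.replace('def camera_model(c):','_C={}\ndef camera_model(c):\n    if c in _C: return _C[c]').replace('.as_matrix(); return m','.as_matrix(); _C[c]=m; return m')
open('h.py','w').write(s)
E
cat > t.py <<'E'
from bfit import *
np.set_printoptions(precision=3,suppress=True)
for c,box in(('top',(210,140,30,40)),('scene',(283,180,42,45))):
    im=np.load(c+'i.npy');b,f,n=fitb(c,im,box,(-8,140,0));print(c,b,f,n)
    draw(c,im,10,box,[(G(GP[c],brk(b,z)),(255,255,0)) for z in(15,60)],'bf_'+c)
s=status.state()
R=Ro.from_euler('xyz',s['eef_rot'],degrees=True).as_matrix();print(R,s['t'])
E
python3 t.py; python3 -c "
import cv2,numpy as np
a=cv2.imread('pics/bf_top.png');b=cv2.imread('pics/bf_scene.png')
h=max(a.shape[0],b.shape[0]);p=lambda i:cv2.copyMakeBorder(i,0,h-i.shape[0],0,0,0)
cv2.imwrite('pics/bf.png',np.hstack([p(a),p(b)]))"
```

```text
top [-11.651 137.888  -3.737] 27.140648148148145 139.04444444444442
scene [-16.767 143.366  -7.293] 152.23509223090275 190.17777777777778
[[ 0.     0.295  0.955]
 [ 0.     0.955 -0.295]
 [-1.     0.     0.   ]] 1.2
```

View pics/bf.png

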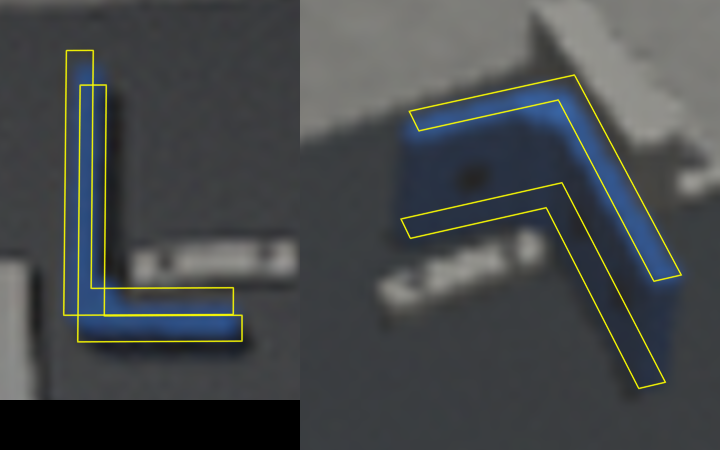

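```bash
python3 - <<'E'
s=open('bfit.py').read()
s=s.replace("np.linspace(zb,zb+45,10)","[zb+45]").replace("return np.clip((f[...,2]-f[...,0]-12)/45,0,1)","return np.clip((f[...,2]-f[...,0]-TH[0])/(TH[1]-TH[0]),0,1)").replace("def bluew","TH=[35,90]\ndef bluew")
open('bfit.py','w').write(s)
E
cat >> t.py <<'E'
im=np.load('topi.npy').astype(int);print((im[...,2]-im[...,0])[145:176:3,214:238])
im=np.load('scenei.npy').astype(int);print((im[...,2]-im[...,0])[185:216:3,288:322])
E
python3 t.py; python3 -c "
import cv2,numpy as np
a=cv2.imread('pics/bf_top.png');b=cv2.imread('pics/bf_scene.png')
h=max(a.shape[0],b.shape[0]);p=lambda i:cv2.copyMakeBorder(i,0,h-i.shape[0],0,0,0)
cv2.imwrite('pics/bf2.png',np.hstack([p(a),p(b)]))"
```

```text
top [-16.324 136.985  -5.313] 15.29001129907025 75.10909090909091
scene [-15.486 138.667  -4.407] 6.593307399276859 77.32727272727273
[[ 0.     0.295  0.955]
 [ 0.     0.955 -0.295]
 [-1.     0.     0.   ]] 1.2
[[ 3  4  4  2  1  1  3  4  2  5  4  4  4  3  3  5  4  4  5  3  4  5  3  4]
 [ 4  3  0 44 80 72 35  3  3  5  4  4  4  5  5  4  5  5  3  4  4  3  3  3]
 [ 3  2 10 52 83 64 31  4  4  4  2  3  4  4  4  3  5  3  4  4  4  2  4  3]
 [ 1  1 11 53 81 64 29  0  2  5  3  5  5  5  2  3  5  3  3  3  4  5  4  5]
 [ 4  3  9 52 81 59 20  5  2  3  3  4  5  6  4  4  4  4  4  3  4  5  3  4]
 [ 4  1 22 60 79 59 15  2  1  5  5  4  4  4  4  2  3  4  4  4  4  4  4  4]
 [ 4  1 22 60 79 59  8  5  4  4  4  3  5  5  4  5  5  4  3  5  5  4  3  4]
 [ 3  0 32 72 82 58  3  1  1 -2 -7 -4 -2 -4 -7 -5 -4 -5 -4 -5 -3 -3  0 -1]
 [ 3  0 32 70 79 80 82 61  9 -3 -1 -2 -1 -1 -1  1 -1  1  2  1  5  3  3  5]
 [ 3  3 10 35 68 74 71 74 71 72 74 72 78 85 83 84 86 85 88 64  8  2  4  3]
 [ 2  3  3  1  3  5 10 11  9 10 11 11  9  8  8 12 12 11 12 12  6  3  3  4]]
[[ -5  -4  -5  -4  -4  -5  -4  -5  -5  -4  -4  -4  -5  -4  -4  
[... 788 characters left out ...]
   6   5   4  11  22  27  26  22  17  16  12   9   7   5   1   1  -3
    4   7  17  20  10   9  17  19  24  57  83  86  53  16   5   5]
 [  6   6   6   6   6   5   4   1  -2  -5  -5  -5  -6  -5  -5  -4  -3  -2
   -4   1   3  11  19  20  21  21  22  19  33  66  83  80  51  17]
 [  6   7   2  -4  -6  -5  -5  -3  -4  -3  -3  -2   0   0   3   5   6   6
    6   6   6   5   5  12  19  20   7   5  16  21  28  27  23   8]
 [  5   7   5   2   1   4   3   3   6   6   5   5   6   5   6   6   6   6
    6   6   7   6   6   4   6  17  21  20  20  22  26  25  15   7]
 [  7   6   5   5   6   6   6   4   5   5   6   5   5   5   5   5   6   7
    6   5   5   5   6   6   5   5  11  18  20  25  28  23   9   4]]
```

View pics/bf2.png

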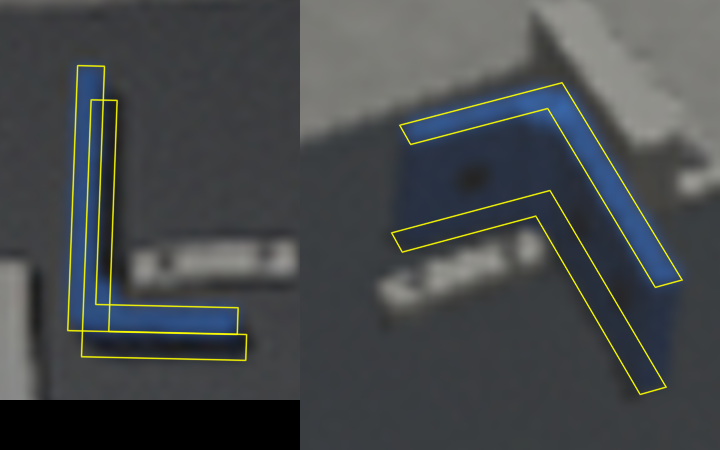

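move_arm:
  rows:
    - [45,5,-15,25,0,0,0]
    - [45,10,-40,62,-2,0,0]
    - [45,15,-64,98,-3,0,0]
    - [45,20,-87,135,-4,0,0]
    - [45,25,-110,170,-5,0,0]
    - [45,30,-133,206,-6,0,0]
    - [45,35,-156,241,-7,0,0]
    - [45,40,-179,277,-8,0,0]
    - [45,45,-202,312,-9,0,0]
    - [45,50,-225,348,-10,0,0]
    - [45,60,-248,383,-11,0,0]
    - [45,70,-271,419,-12,0,0]
    - [45,80,-294,454,-13,0,0]
    - [45,90,-315,488,-14,0,0]
    - [45,95,-333,515,-15,0,0]
    - [45,100,-344,533,-15.9,0,0]
    - [45,100,-344,533,-15.9,0,0]
    - [45,100,-344,533,-15.9,0,0]
    - [45,100,-344,533,-15.9,0,0]
  force: 60

```text
t: 2.78
position: [0.5917, 0.1112, 0.1311]
eef_rot: [159.6, 89.9, 158.3]
force: [-0.2, 0.2, -0.1]
width: 0.0385
```

```bash
cat > look.py <<'E'
import sys
from bfit import *
np.set_printoptions(precision=4,suppress=True)
n=sys.argv[1]
s=status.state();print(s['t'],s['joint_pos'],s['position'],s['eef_rot'],s['force'],s['width'])
print(Ro.from_euler('xyz',s['eef_rot'],degrees=True).as_matrix())
a,_=read_camera('top');b,_=read_camera('scene');np.save('topn.npy',a);np.save('scenen.npy',b)
A=cv2.resize(a[120:220,195:335],None,fx=2.8,fy=2.8,interpolation=cv2.INTER_CUBIC)
B=cv2.resize(b[130:270,205:345],None,fx=2.8,fy=2.8,interpolation=cv2.INTER_CUBIC)
A=cv2.copyMakeBorder(A,0,B.shape[0]-A.shape[0],0,0,0)
cv2.imwrite('pics/'+n+'.png',np.hstack([A,B])[:,:,::-1])
E
python3 look.py l1
```

```text
2.7833 [  6.4861  21.5361 101.0352   0.038   57.4885 -82.2121] [0.5917 0.1112 0.1311] [159.6287  89.9322 158.3064] [-0.2342  0.2236 -0.126 ] 0.03850358512376634
[[-0.0011  0.0231  0.9997]
 [ 0.0004  0.9997 -0.0231]
 [-1.      0.0004 -0.0011]]
```

View pics/l1.png

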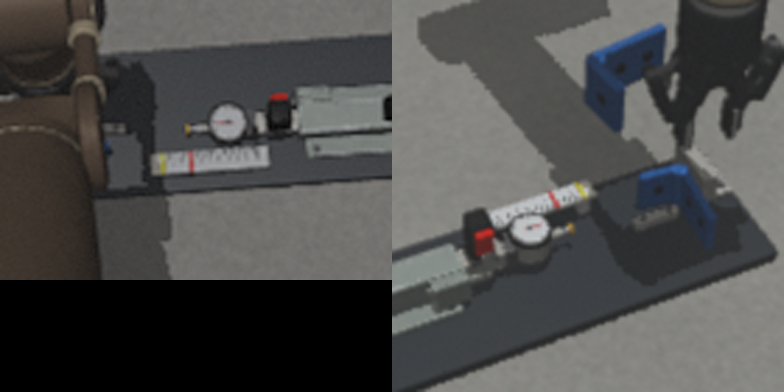

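```bash
python3 - <<'E'
from h import *
for y in(.1112-.019,.1112+.019): print(proj('scene',[.5917,y,.135]))
b=np.load('scenen.npy');save('l1b',b[120:230,275:365],6)
E
```

```text
[310.26016654 180.46822481]
[323.20390937 176.95039117]
```

View pics/l1b.png

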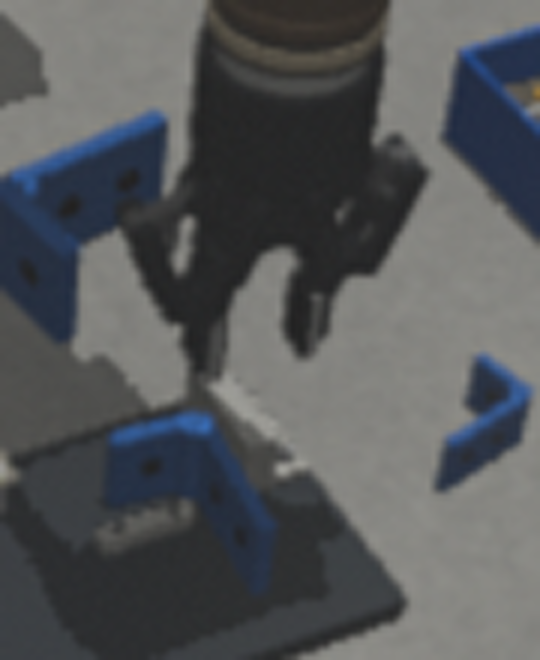

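move_arm:
  rows:
    - [45,10,0,0,0,0,0]
    - [45,30,-1,0.5,0,0,0]
    - [45,50,-1,0.5,0,0,0]
    - [45,70,-1,0.5,0,0,0]
    - [45,85,-1,0.5,0,0,0]
    - [45,94,-1,0.5,0,0,0]
    - [45,96,-1,0.5,0,0,0]
    - [45,96,-1,0.5,0,0,0]
    - [0,96,-1,0.5,0,0,0]
    - [0,96,-1,0.5,0,0,0]
    - [0,96,-1,0.5,0,0,0]
    - [0,96,-1,0.5,0,0,0]
    - [0,96,-1,0.5,0,0,0]
    - [0,96,-1,0.5,0,0,0]
    - [0,96,-1,0.5,0,0,0]
    - [0,96,-1,0.5,0,0,0]
  force: 60

```text
t: 4.22
position: [0.5941, 0.1101, 0.0368]
eef_rot: [8.1, 89.8, 6.9]
force: [-0.4, 0.8, 5.9]
width: 0.0064
```

```bash
python3 look.py l2
```

```text
4.2167 [  6.374   29.3282 102.8218   0.0017  47.6977 -82.342 ] [0.5941 0.1101 0.0368] [ 8.1464 89.8478  6.8613] [-0.4496  0.8309  5.8944] 0.006423942000556448
[[ 0.0026  0.0224  0.9997]
 [ 0.0003  0.9997 -0.0224]
 [-1.      0.0004  0.0026]]
```

View pics/l2.png

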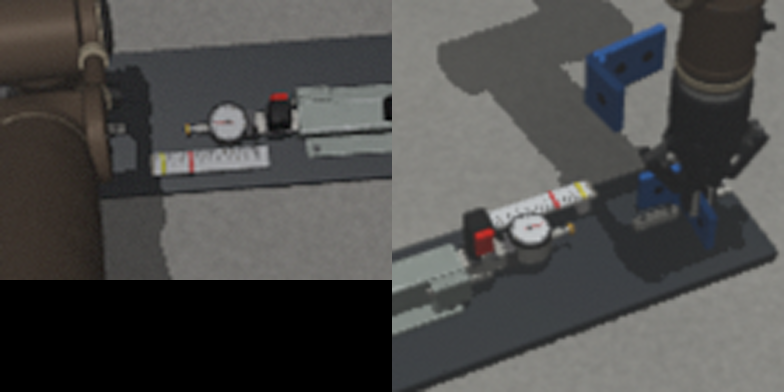

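move_arm:
  rows:
    - [0,-5,0,0,0,0,0]
    - [0,-15,0,0,0,0,0]
    - [0,-25,-3,-2,0,0,0]
    - [0,-30,-8,-6,3,0,0]
    - [0,-30,-14,-11,8,0,0]
    - [0,-30,-20,-16,14,0,0]
    - [0,-30,-26,-21,20,0,0]
    - [0,-30,-31,-25,26,0,0]
    - [0,-30,-31,-27,32,0,0]
    - [0,-30,-31,-27,38,0,0]
    - [0,-30,-31,-27,44,0,0]
    - [0,-30,-31,-27,50,0,0]
    - [0,-30,-31,-27,56,0,0]
    - [0,-30,-31,-27,62,0,0]
    - [0,-30,-31,-27,68,0,0]
    - [0,-30,-31,-27,74,0,0]
    - [0,-30,-31,-27,80,0,0]
    - [0,-30,-31,-27,84,0,0]
    - [0,-30,-31,-27,85.3,0,0]
    - [0,-30,-31,-27,85.3,0,0]

```text
t: 5.98
position: [0.5648, 0.0795, 0.0656]
eef_rot: [-43.5, 90.0, -130.1]
force: [0.4, 0.2, -3.1]
width: 0.007
```

```bash
python3 look.py l3
```

```text
5.9833 [  3.6381  23.8311 107.0595  -0.0102  49.1167   0.1866] [0.5648 0.0795 0.0656] [ -43.5306   89.9893 -130.0724] [ 0.3733  0.1703 -3.1214] 0.006959075639249137
[[-0.0001  0.9982  0.0603]
 [-0.0001  0.0603 -0.9982]
 [-1.     -0.0001  0.0001]]
```

View pics/l3.png

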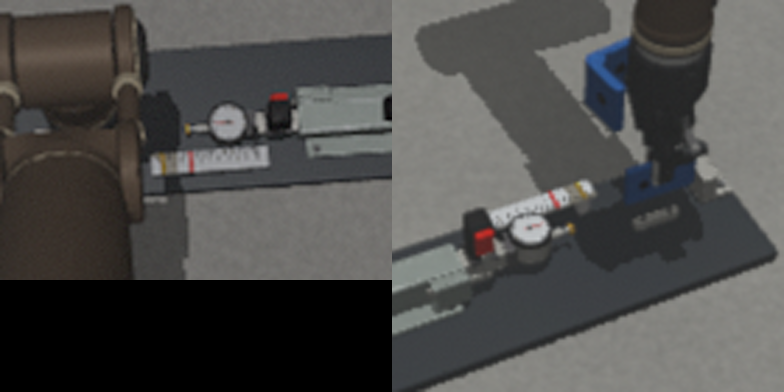

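```bash
cat > ov.py <<'E'
import sys
from bfit import *
n,x,y,a,z=sys.argv[1],*map(float,sys.argv[2:6])
c='scene';im=np.load('scenen.npy')
P=GP[c]
draw(c,im,8,(275,155,70,60),[(G(P,brk((x,y,a),q)),(255,255,0)) for q in(z,z+45)]+[(G(P,rect(-55,8,150,175,50)),(0,255,0)),(G(P,rect(4,14,70,120,25)),(0,255,0))],n)
E
python3 ov.py o3 0.8 145.9 -90 44
```

```text
(no output)
```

View pics/o3.png

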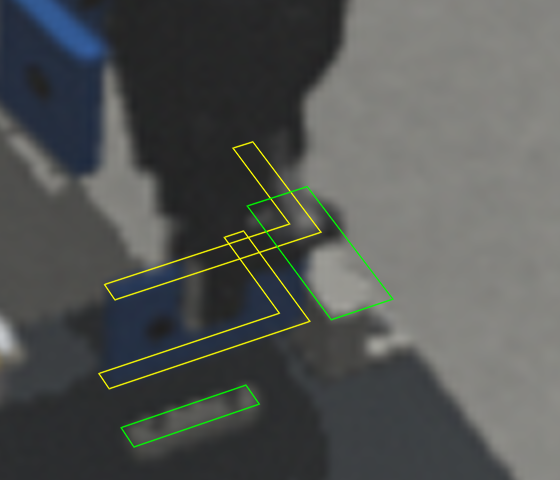

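move_arm:
  rows:
    - [0,4,0,0,0,0,0]
    - [0,10,0,0,0,0,0]
    - [0,16,0,0,0,0,0]
    - [0,21,0,0,0,0,0]
    - [0,25,0,0,0,0,0]
    - [0,27,0,0,0,0,0]
    - [0,28,0,0,0,0,0]
    - [0,28.5,0,0,0,0,0]
    - [0,28.5,0,0,0,0,0]

```text
t: 6.83
position: [0.5653, 0.0797, 0.0369]
eef_rot: [86.7, 90.0, 0.1]
force: [0.2, 1.1, -2.7]
width: 0.007
```

```bash
python3 look.py l4; python3 ov.py o4 0.8 145.9 -90 15
```

```text
6.8333 [  3.6514  26.5098 107.3899  -0.0028  46.0672   0.2252] [0.5653 0.0797 0.0369] [86.7065 89.9669  0.1347] [ 0.2424  1.1446 -2.7466] 0.006999607773445522
[[ 0.0006  0.9982  0.0598]
 [ 0.      0.0598 -0.9982]
 [-1.      0.0006  0.    ]]
```

View pics/o4.png

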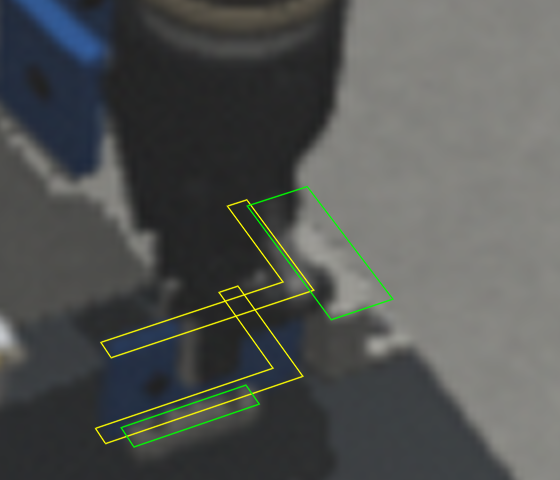

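move_arm:
  rows:
    - [0,0.7,0,0,0,0,0]
    - [0,1.2,0,0,0,0,0]
    - [0,1.5,0,0,0,0,0]
    - [0,1.5,0,0,0,0,0]

```text
t: 7.27
position: [0.5656, 0.0797, 0.0368]
eef_rot: [88.7, 90.0, 2.1]
force: [-1.8, -0.4, 5.7]
width: 0.0065
```

move_arm:
  rows:
    - [0,-0.7,0,-0.5,0,0,0]
    - [0,-0.7,0,-1,0,0,0]
    - [0,-0.7,0,-1.5,0,0,0]
    - [0,-0.7,0,-2,0,0,0]
    - [0,-0.7,0,-2.5,0,0,0]
    - [0,-0.7,0,-3,0,0,0]
    - [0,-0.7,0,-3,0,0,0]
    - [0,-0.7,0,-3,0,0,0]

```text
t: 7.93
position: [0.5661, 0.0822, 0.0368]
eef_rot: [71.5, 89.9, -15.0]
force: [-0.1, -5.2, 5.2]
width: 0.0068
```

move_arm:
  rows:
    - [0,0,0,-0.5,0,0,0]
    - [0,0,0,-1,0,0,0]
    - [0,0,0,-1.5,0,0,0]
    - [0,0,0,-1.5,0,0,0]

```text
t: 8.27
position: [0.5662, 0.0838, 0.0368]
eef_rot: [75.9, 89.8, -10.7]
force: [0.0, -3.8, 4.5]
width: 0.0068
```

move_arm:
  rows:
    - [0,0,0,-0.5,0,0,0]
    - [0,0,0,-1,0,0,0]
    - [0,0,0,-1.5,0,0,0]
    - [0,0,0,-1.5,0,0,0]

```text
t: 8.6
position: [0.5663, 0.0842, 0.0368]
eef_rot: [48.8, 89.8, -37.7]
force: [0.9, -7.4, 5.9]
width: 0.0066
```

move_arm:
  rows:
    - [0,0,0.5,-0.5,0,0,0]
    - [0,0,1,-0.5,0,0,0]
    - [0,0,1.5,-0.5,0,0,0]
    - [0,0,2,-0.5,0,0,0]
    - [0,0,2,-0.5,0,0,0]

```text
t: 9.02
position: [0.5664, 0.0843, 0.0368]
eef_rot: [-28.3, 89.8, -114.8]
force: [-3.5, -9.4, 9.2]
width: 0.0066
```

```bash
python3 look.py l5; python3 ov.py o5 4 150 -90 15
```

```text
9.0167 [  4.2072  26.7389 107.0417  -0.2507  46.3203   0.8631] [0.5664 0.0843 0.0368] [ -28.3263   89.7927 -114.8089] [-3.5212 -9.413   9.2479] 0.006616947555570419
[[-0.0015  0.9981  0.0614]
 [-0.0033  0.0613 -0.9981]
 [-1.     -0.0017  0.0032]]
```

View pics/o5.png

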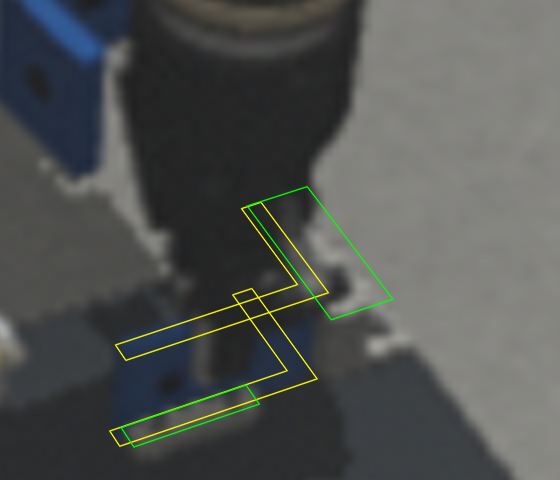

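move_arm:
  rows:
    - [0,-0.5,0.5,1,0,0,0]
    - [0,-0.5,1,1,0,0,0]
    - [0,-0.5,1.5,1,0,0,0]
    - [0,-0.5,2,1,0,0,0]
    - [0,-0.5,2,1,0,0,0]
    - [0,-0.5,2,1,0,0,0]

```text
t: 9.62
position: [0.5665, 0.0843, 0.0368]
eef_rot: [-72.6, 89.7, -159.1]
force: [-5.3, -6.0, 10.8]
width: 0.0066
```

move_arm:
  rows:
    - [0,0,-1,0,0,0,0]
    - [0,0,-2,0.5,0,0,0]
    - [10,0,-2,0.5,0,0,0]
    - [20,0,-2,0.5,0,0,0]
    - [40,0,-2,0.5,0,0,0]
    - [40,0,-2,0.5,0,0,0]
    - [40,-5,-2,0.5,0,0,0]
    - [40,-20,-2,0.5,0,0,0]
    - [40,-45,-2,0.5,0,0,0]
    - [40,-75,-2,0.5,0,0,0]
    - [40,-100,-2,10,0,0,0]
    - [40,-115,-2,40,0,0,0]
    - [40,-115,-2,80,0,0,0]
    - [40,-115,-2,120,0,0,0]
    - [40,-115,-2,155,0,0,0]
    - [40,-115,-2,185,0,0,0]
    - [40,-115,-2,199,0,0,0]
    - [40,-115,-2,199,0,0,0]
    - [40,-115,-2,199,0,0,0]

```text
t: 11.2
position: [0.5785, -0.1133, 0.1514]
eef_rot: [-171.7, 89.9, 101.6]
force: [0.2, -0.3, -0.7]
width: 0.0342
```

```bash
python3 look.py l6; python3 ov.py o6 4 150 -90 15; python3 - <<'E'
from bfit import *
np.set_printoptions(precision=2,suppress=True)
import bfit
bfit.TH[:]=[25,75]
for c,box in(('top',(210,150,35,40)),('scene',(280,175,42,45))):
    im=np.load(c+'n.npy');print(c,fitb(c,im,box,(4,150,-90)))
E
```

```text
11.2 [-15.3506  18.7803 102.1373   0.0702  59.1129 -18.7025] [ 0.5785 -0.1133  0.1514] [-171.7346   89.9325  101.5813] [ 0.1589 -0.322  -0.7081] 0.0342176539101566
[[-0.0002  0.9983  0.0578]
 [ 0.0012  0.0578 -0.9983]
 [-1.     -0.0002 -0.0012]]
top (array([  1.45, 147.89, -90.59]), np.float64(5.001572265625001), np.float64(114.26))
scene (array([  2.7 , 150.44, -90.12]), np.float64(6.509837109375), np.float64(106.64))
```

View pics/o6.png

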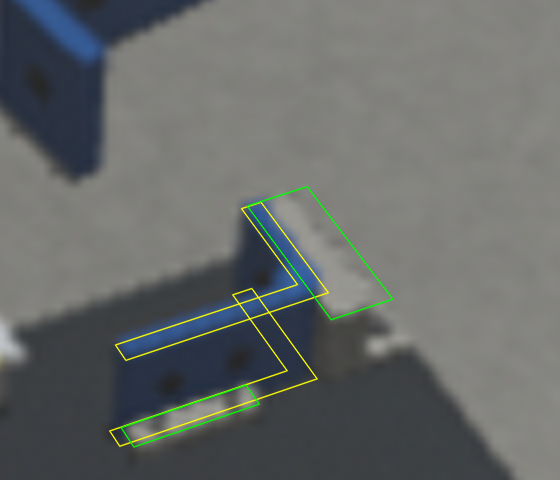

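View pics/l6.png

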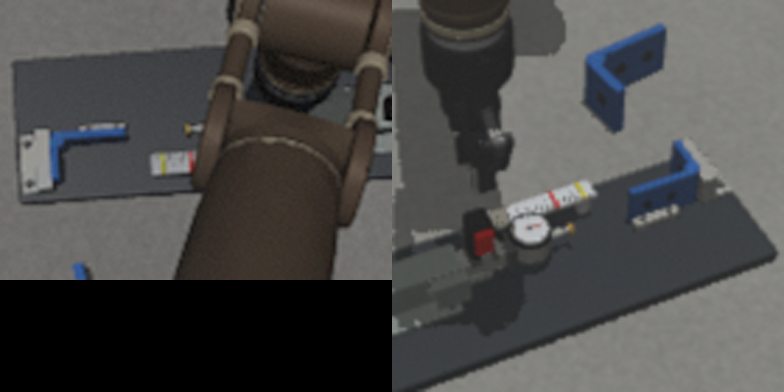

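move_arm:
  rows:
    - [75,0,1,2,0,0,0]
    - [75,0,1,2,0,0,0]
    - [75,5,1,2,0,0,0]
    - [75,15,1,2,0,0,0]
    - [75,30,1,2,0,0,0]
    - [75,45,1,2,0,0,0]
    - [75,60,1,2,0,0,0]
    - [75,75,1,2,0,0,0]
    - [75,84,1,2,0,0,0]
    - [75,87,1,2,0,0,0]
    - [75,87,1,2,0,0,0]
    - [75,87,1,2,0,0,0]

```text
t: 12.3
position: [0.58, -0.1153, 0.0646]
eef_rot: [77.4, 90.0, -9.1]
force: [1.4, -0.4, 0.1]
width: 0.0641
```

```bash
python3 look.py l7; python3 - <<'E'
from h import *
b=np.load('scenen.npy');save('l7b',b[150:250,200:310],7)
E
```

```text
12.3 [-15.4623  25.8043 104.1797   0.0026  49.9981 -18.8933] [ 0.58   -0.1153  0.0646] [77.4412 89.9819 -9.1294] [ 1.4286 -0.4281  0.1028] 0.06412080417014707
[[ 0.0003  0.9982  0.0598]
 [-0.0001  0.0598 -0.9982]
 [-1.      0.0003  0.0001]]
```

View pics/l7b.png

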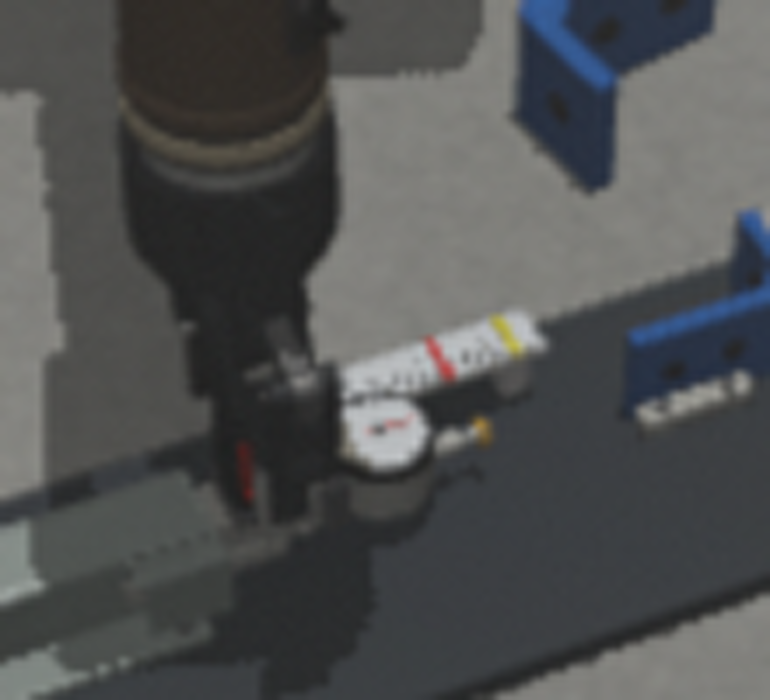

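The fingers straddle the grip and part of the red button shows beside the near finger, so I'll close.

move_arm:
  rows:
    - [0,0,0,0,0,0,0]
    - [0,0,0,0,0,0,0]
    - [0,0,0,0,0,0,0]
    - [0,0,0,0,0,0,0]
    - [0,0,0,0,0,0,0]
    - [0,0,0,0,0,0,0]
    - [0,0,0,0,0,0,0]
    - [0,0,0,0,0,0,0]
    - [0,0,0,0,0,0,0]
    - [0,0,0,0,0,0,0]
  force: 40

```text
t: 13.23
position: [0.5806, -0.1156, 0.0663]
eef_rot: [66.5, 89.9, -20.1]
force: [-1.3, 0.7, 6.9]
width: 0.0256
```

move_arm:
  rows:
    - [0,0,0,-1,0,0,0]
    - [0,0,0,-3,0,0,0]
    - [0,0,0,-6,0,0,0]
    - [0,0,0,-10,0,0,0]
    - [0,0,0,-14,0,0,0]
    - [0,0,0,-18,0,0,0]
    - [0,0,0,-22,0,0,0]
    - [0,0,0,-26,0,0,0]
    - [0,0,0,-30,0,0,0]
    - [0,0,0,-30,0,0,0]

```text
t: 14.07
position: [0.5787, -0.0864, 0.0663]
eef_rot: [36.1, 89.9, -50.5]
force: [-0.8, -3.5, 6.1]
width: 0.0258
```

move_arm:
  rows:
    - [0,0,0,-2,0,0,0]
    - [0,0,0,-6,0,0,0]
    - [0,0,0,-10,0,0,0]
    - [0,0,0,-14,0,0,0]
    - [0,0,0,-18,0,0,0]
    - [0,0,0,-22,0,0,0]
    - [0,0,0,-26,0,0,0]
    - [0,0,0,-30,0,0,0]
    - [0,0,0,-34,0,0,0]
    - [0,0,0,-35,0,0,0]
    - [0,0,0,-35,0,0,0]

```text
t: 14.98
position: [0.5765, -0.0516, 0.0663]
eef_rot: [28.7, 89.9, -57.9]
force: [-2.0, -2.9, 6.6]
width: 0.0253
```

```bash
python3 look.py l8; python3 - <<'E'
from h import *
b=np.load('scenen.npy');save('l8b',b[165:245,220:320],7.5)
a=np.load('topn.npy');save('l8a',a[145:205,205:305],7.5)
E
```

```text
14.9833 [ -9.3669  24.4922 105.9445  -0.1409  49.4686 -12.7234] [ 0.5765 -0.0516  0.0663] [ 28.6911  89.857  -57.861 ] [-1.9543 -2.9071  6.6159] 0.025258986431836054
[[ 0.0013  0.9982  0.0601]
 [-0.0021  0.0601 -0.9982]
 [-1.      0.0012  0.0022]]
```

View pics/l8b.png

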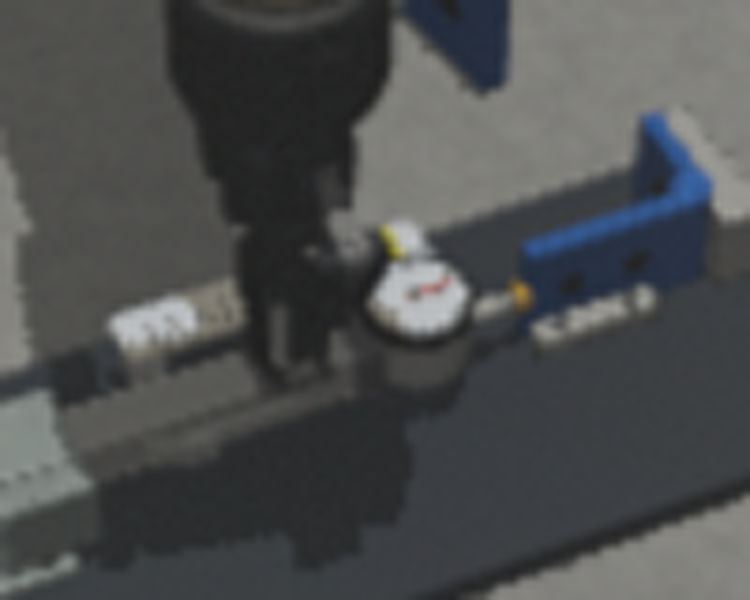

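View pics/l8a.png

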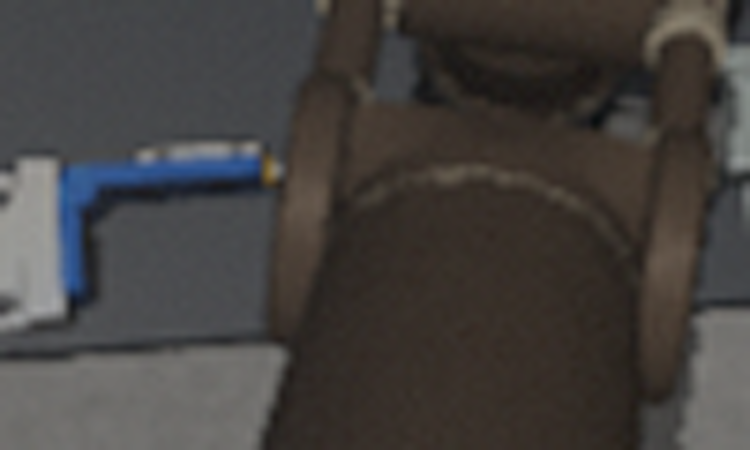

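move_arm:
  rows:
    - [0,0,0,-1,0,0,0]
    - [0,0,0,-2,0,0,0]
    - [0,0,0,-3,0,0,0]
    - [0,0,0,-4,0,0,0]
    - [0,0,0,-5,0,0,0]
    - [0,0,0,-6,0,0,0]
    - [0,0,0,-6,0,0,0]
    - [0,0,0,-6,0,0,0]
    - [0,0,0,-6,0,0,0]

```text
t: 15.83
position: [0.5762, -0.0467, 0.0663]
eef_rot: [18.6, 89.8, -68.0]
force: [-2.5, -6.3, 6.4]
width: 0.025
```

```bash
python3 look.py l9; python3 - <<'E'
from bfit import *
np.set_printoptions(precision=2,suppress=True)
# dial centroid (bright pixels at dial) before/after in scene, ray-cut at z=.060
c='scene'
def dial(im,box):
    x0,y0,w,h=box;g=im[y0:y0+h,x0:x0+w].astype(float).min(2)
    m=(g>125).astype(np.uint8)
    n,l,s,ce=cv2.connectedComponentsWithStats(m)
    cs,_=cv2.findContours(m,cv2.RETR_EXTERNAL,cv2.CHAIN_APPROX_NONE)
    k=max(cs,key=cv2.contourArea);e=cv2.fitEllipse(k);return np.array(e[0])+[x0,y0],e[1],cv2.contourArea(k)
i0=np.load('scenei.npy');i1=np.load('scenen.npy')
def togauge(p):
    P=GP[c];w=ptz(c,p,.060)[:2]-P[:2];a=P[2];return np.array([np.cos(a)*w[0]+np.sin(a)*w[1],-np.sin(a)*w[0]+np.cos(a)*w[1]])*1000
q0=projs(c,G(GP[c],[[0,-40,60]]))[0];q1=projs(c,G(GP[c],[[0,30,60]]))[0]
for im,q in((i0,q0),(i1,q1)):
    b=(int(q[0])-9,int(q[1])-8,19,17);r=dial(im,b);print(q,r,togauge(r[0]))
import bfit
bfit.TH[:]=[25,75]
for c2,box in(('scene',(280,175,42,45)),('top',(210,150,31,40))):
    im=np.load(c2+'n.npy');print(c2,fitb(c2,im,box,(4,150,-90)))
save('l9b',i1[165:245,220:320],7.5)
for t in('pointer_tip','plunger','button_face','gauge_grip'):print(t,[(x['point'],x['conf']) for x in finder.pinpoint('scene',t)])
E
```

```text
15.8333 [ -8.8517  24.4224 106.052   -0.2371  49.4181 -12.1475] [ 0.5762 -0.0467  0.0663] [ 18.5883  89.7902 -67.9618] [-2.5384 -6.2989  6.3882] 0.02499392908096609
[[ 0.0014  0.9982  0.0602]
 [-0.0034  0.0602 -0.9982]
 [-1.      0.0012  0.0035]]
[253.26 210.67] (array([253.13, 208.14]), (14.25798511505127, 17.404953002929688), 148.0) [ -8.6 -36.7]
[276.59 202.91] (array([277.09, 201.92]), (9.392731666564941, 14.384024620056152), 78.0) [-2.78 32.83]
scene (array([  2.65, 150.11, -90.05]), np.float64(7.736862109374999), np.float64(112.06))
top (array([  1.19, 148.14, -90.32]), np.float64(6.056068359375), np.float64(115.14))
pointer_tip [([263.7, 199.7], 0.71), ([270.3, 219.2], 0.27)]
plunger []
button_face [([259.5, 208.2], 0.53)]
gauge_grip [([403.7, 201.9], 0.47), ([312.3, 200.3], 0.34)]
```

View pics/l9b.png

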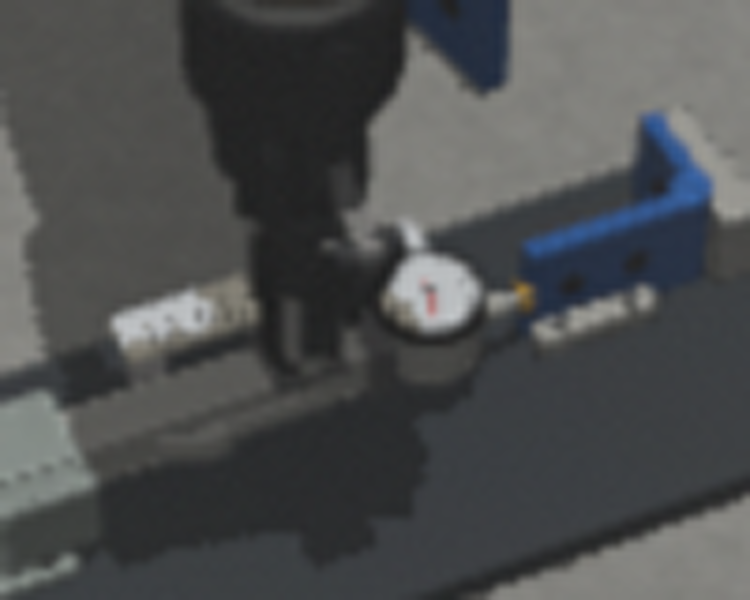

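```bash
python3 - <<'E'
from bfit import *
np.set_printoptions(precision=2,suppress=True)
i0=np.load('scenei.npy');i1=np.load('scenen.npy');c='scene'
S=8
up=lambda i:cv2.resize(i,None,fx=S,fy=S,interpolation=cv2.INTER_CUBIC)
for (x0,y0,x1,y1) in((252,200,266,214),(250,199,266,216),(255,200,268,212)):
    # predicted scale ~ depth ratio
    m=camera_model(c)
    dz=lambda y:((G(GP[c],[[0,y,60]])-m['xyz'])@m['rotation'])[0,2]
    k=dz(-40)/dz(30)
    t=cv2.resize(up(i0)[y0*S:y1*S,x0*S:x1*S],None,fx=k,fy=k)
    U=up(i1)[185*S:225*S,265*S:305*S]
    r=cv2.matchTemplate(U,t,cv2.TM_CCOEFF_NORMED);_,v,_,l=cv2.minMaxLoc(r)
    cen1=np.array([265,185])+(np.array(l)+np.array(t.shape[1::-1])/2)/S
    cen0=np.array([(x0+x1)/2,(y0+y1)/2])
    P=GP[c]
    f=lambda p:(lambda w:np.array([np.cos(P[2])*w[0]+np.sin(P[2])*w[1],-np.sin(P[2])*w[0]+np.cos(P[2])*w[1]])*1000)(ptz(c,p-.5,.058)[:2]-P[:2])
    print(v,k,f(cen0),f(cen1),f(cen1)-f(cen0))
E
```

```text
0.668782651424408 0.9836328988169425 [ -9.78 -20.19] [-14.38  50.15] [-4.6  70.34]
0.6838403344154358 0.9836328988169425 [ -9.21 -23.43] [-11.37  47.53] [-2.16 70.96]
0.7640187740325928 0.9836328988169425 [-10.36 -12.43] [-24.07  55.62] [-13.71  68.05]
```

move_arm:
  rows:
    - [0,0,0,-0.5,0,0,0]
    - [0,0,0,-0.9,0,0,0]
    - [0,0,0,-0.9,0,0,0]
    - [0,0,0,-0.9,0,0,0]
    - [0,0,0,-0.9,0,0,0]
    - [0,0,0,-0.9,0,0,0]
    - [0,0,0,-0.9,0,0,0]
    - [0,0,0,-0.9,0,0,0]

```text
t: 16.8
position: [0.5762, -0.046, 0.0663]
eef_rot: [19.6, 89.8, -66.9]
force: [-2.2, -6.2, 5.6]
width: 0.0254
```

```bash
python3 look.py l10; python3 - <<'E'
from bfit import *
np.set_printoptions(precision=2,suppress=True)
c='scene';P=GP[c];i1=np.load('scenen.npy')
for t in('pointer_tip','plunger','red_mark'):
  for x in finder.pinpoint('scene',t)[:2]:
    w=ptz(c,x['point'],.047)[:2]-P[:2];print(t,x['point'],x['conf'],np.array([np.cos(P[2])*w[0]+np.sin(P[2])*w[1],-np.sin(P[2])*w[0]+np.cos(P[2])*w[1]])*1000)
circ=lambda y:np.c_[20*np.cos(np.linspace(0,6.28,40)),y+20*np.sin(np.linspace(0,6.28,40)),np.full(40,60)]
draw(c,np.load('scenei.npy'),12,(235,195,40,30),[(G(P,circ(-40)),(255,255,0))],'d0')
draw(c,i1,12,(258,188,40,30),[(G(P,circ(30)),(255,255,0))],'d1')
a=cv2.imread('pics/d0.png');b=cv2.imread('pics/d1.png');cv2.imwrite('pics/d.png',np.vstack([a,b])[:600])
E
```

```text
16.8 [ -8.7722  24.4103 106.0643  -0.2485  49.4085 -12.0613] [ 0.5762 -0.046   0.0663] [ 19.6265  89.7778 -66.9229] [-2.1627 -6.1764  5.6483] 0.02536770755831449
[[ 0.0015  0.9982  0.0602]
 [-0.0036  0.0602 -0.9982]
 [-1.      0.0013  0.0037]]
pointer_tip [263.7, 205.1] 0.82 [-17.75  -0.92]
red_mark [262.7, 201.0] 0.62 [-33.05   2.89]
```

```bash
python3 -c "
import cv2,numpy as np
a=cv2.imread('pics/d0.png');b=cv2.imread('pics/d1.png');cv2.imwrite('pics/dd.png',cv2.resize(np.hstack([a,b]),None,fx=.8,fy=.8))"
```

```text
(no output)
```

View pics/dd.png

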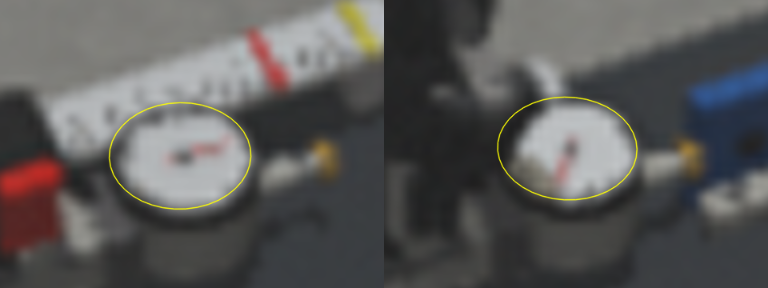

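```bash
python3 -c "
from station import bot
print(bot.job_done())"
```

```text
the job is handed in; nothing more can be done
None
```

I turned the bracket, seated it and let go of it. I then squeezed the lock button, drew the arm out to the red mark and handed the job in at about 17 s, still gripping the arm. No verdict was reported.

**Bracket:** the last scene-camera fit, after the plunger made contact, put its corner at gauge x ≈ 2.7 mm, y ≈ 150.1 mm, turned −90.05°. The top camera disagreed slightly, at x ≈ 1.2, y ≈ 148.1 mm, turned −90.3°. Both readings are within the limits. The long leg may stand 1–3 mm off the side stop rather than touching it.

**Arm:**
- **Button:** after closing, the fingers stood about 25.6 mm apart, which fits a fully squeezed button.
- **Extension:** the gripper moved 69.7 mm along the draw line. The dial's shift in the scene picture suggests about 70.3 ± 0.7 mm. The target is 70 mm.
- **Plunger:** pull on the wrist rose from about 3 to 6 N, the dial needle swung, and the picture shows the tip on the leg's end.

**What I could not check:**
- **Pointer:** the gripper hid it, so I could not read it against the red mark. The network's pointer point (y ≈ −0.9 mm, conf 0.82) was off in x, so I did not rely on it.
- **Dial matching:** matching the dial's pattern between pictures gave a loose 68–71 mm, taken just before the last 0.7 mm of draw.

I kept the arm away from the parts bin, the label roll and the spanner, but did not measure their positions at the end.

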